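# Clip the lifting grip onto the transformer's eye bolt

## Task

Take the lifting grip (the black handle with the steel snap hook under it) out of its rest and press its mouth gently down over the top of the transformer's eye bolt until the sprung gate gives way and snaps shut below the ring's bar. Then, still holding the grip, pull lightly upward so that the closed gate bears on the bar, to prove that it is caught; after that let the hook down until it rests on the eye, release it and leave it hanging there upright. Do not press or knock the eye bolt hard, and leave the other things on the bench as they are.

Things in the scene. Friction and masses are not known exactly. Their poses are not given: they have to be found in the camera images.
- snap_grip (a point): Lifting grip, loose, 0.27 kg, 114 mm tall: black plastic handle (26 mm along x, 22 along y, 50 tall) on a steel hook of 12 mm round bar. This point is the handle's centre, 89 mm above the hook's underside; z up, x from the hook's nose (-x) to the gate's hinge (+x), y square to the hook's plane. Hook's shoulders begin 31 mm below this point. Starts upright in its rest.
- snap_mouth (a point): Middle of the shut gate's underside, straight below the handle's centre by 79.5 mm; same axes. Hook outline: x -27 to +29 mm, down to 9.5 mm below this point. The mouth opens downward between the nose (inner edge x = -7 mm) and the hinge barrel (x = +13 mm); the ring's bar must meet the gate about here, at x = 0. Gate 5 mm thick.
- snap_crown (a point): Inner face of the hook's rigid crown, on the handle's axis, 43 mm below its centre. The gate snaps shut under the bar when the bar has gone about 30 mm into the hook after touching it; 6 to 7 mm further the bar meets this crown. The hook is heavier than the handle: with its crown resting on the bar it hangs upright by itself.
- gate (a joint): Angle of the sprung gate: 0 shut against its stop, grows as it swings up into the hook, about 1.1 rad as the bar passes its tip, at most 1.4. Opening it takes 3 N at first, under 12 N at the end. It cannot open outward: lifting the clipped hook brings the gate's upper side up against the bar after about 17 mm or more of free travel.
- rest: Grey plastic rest, fixed: base plate 94 x 56 x 6 mm with a slot 61 x 15.6 mm, walls to 36 mm above the bench; the hook stands upright in it on the base plate, its x along the rest's x, about 2 mm play each way. Origin at the centre of its underside, long side along x.
- bolt_hole (a point): Centre of the top of the transformer's clamp plate, 46 mm above the bench, where the eye bolt enters; z up. The bolt's ring (8 mm bar, 52 mm outside, 36 mm hole) stands upright in the y-z plane above it, its top bar along y. How far the bolt is screwed in is not measured: the top bar's centre is anywhere 50 to 70 mm above this point. It does not give. Hook's y goes along this y, either way round.
- transformer: Transformer with copper windings, fixed: 64 mm along x, 116 mm along y, 46 mm tall without its eye bolt. Origin at the centre of its underside, same axes as bolt_hole.
- flux_bottle: Bystander: small amber bottle with a black spout, 34 mm wide, 109 mm tall, standing behind the work; origin at the centre of its underside. To be left alone.
- tape_black: Bystander: roll of black tape lying flat, 66 mm wide, 18 mm tall, in front of the work; origin at the centre of its underside. To be left alone.
- solder_reel: Bystander: reel of solder wire, 62 mm wide, 42 mm tall, behind the work; origin at the centre of its underside. To be left alone.

How it is judged:
On the way, in this order (a step that is already met when the one before it is completed fails the run):
1. the bar of the eye is inside the hook and the gate has snapped shut below it (value of joint gate below 0.08 rad and z of snap_grip in the frame of bolt_hole below 0.128 m and horizontal distance between snap_grip and bolt_hole below 0.018 m and angle between snap_grip's own z axis and vertical below 0.2 rad), for 0.15 s.
2. the grip is pulled up, so that the shut gate bears on the bar with more than 3 N (value of joint gate below 0.08 rad and contact force between gate and transformer above 3 N and contact force between the fingers and snap above 0.5 N), for 0.1 s.
At the end, for the whole second after the job is handed in: The grip hangs upright (within 0.5 rad) with the crown of its hook resting on the eye's bar (handle centre 85 to 122 mm above the clamp plate and within 40 mm of the bolt's axis), the gate shut (under 0.08 rad) with the bar inside, released and at rest (under 0.04 m/s) (value of joint gate below 0.08 rad and z of snap_grip in the frame of bolt_hole between 0.085 and 0.122 m and horizontal distance between snap_grip and bolt_hole below 0.04 m and angle between snap_grip's own z axis and vertical below 0.5 rad and linear speed of snap below 0.04 m/s and contact force between the fingers and snap below 0.1 N); the robot touches nothing.
It fails at once if the hook presses or strikes the eye bolt or transformer with more than 40 N (contact force between snap and transformer above 40 N).
It fails at once if the robot itself pushes on the transformer or its eye with more than 15 N (contact force between any of the fingers, the arm and transformer above 15 N).
It fails at once if the flux bottle, the black tape or the solder reel is moved more than 30 mm (distance of any of flux_bottle, tape_black, solder_reel from where it was at the start of the episode above 0.03 m).
It also fails if it takes over 58 s, if anything falls off the work surface, if the arm or the gripper's body presses on something with over 40 N, if the wrist force passes 120 N, or if a joint passes its speed limit or range.

## Robot

A 6-joint arm with a two-finger parallel gripper is mounted at the origin on a cart in front of the work surface, level with it; the furniture and walls round the work are solid. World frame = base frame: x ahead of the robot, y to its left, z up, the work surface at z = 0. Lengths are in m, angles in rad, forces in N, time in s.
With the tool pointing down it reaches from about 0.425 to 1.125 m from the base axis. Payload 14.9 kg.
Tool frame: the origin (TCP) lies at the very end of the fingers, on their centre line; the grasp point (between the pads) lies 19 mm behind it (bot.grip_depth is the distance from the TCP to the grasp point, in m); z points along the fingers, y is the line along which they close (so a half turn about z gives the same grasp; the last joint's range is limited). The gripper opens to 91 mm and grips with 3 to 60 N. Pads are 32 mm wide; open, the fingers measure 118 mm over their backs; the gripper's body (76 mm by 178 mm) begins 60 mm behind the grasp point.
Start: joints at [1.231, 0.379, 1.734, -0, 1.028, -0.033], TCP at [0.211, 0.667, 0.214] pointing down, gripper open.
Joint ranges: [-2.77, 2.77], [-0.74, 2.19], [0, 2.66], [-1.06, 4.2], [0.31, 2.87], [-3.08, 3.08]. Speed limits (rad/s): [1.89, 1.89, 2.39, 3.14, 3.14, 3.14].

## Interface

Orientations are given as a unit quaternion [x, y, z, w].
In Python, from workcell import status, eyes, close_job, nets, bot gives the robot as it stands.
- The arm moves only by the shell command python3 -m creep 'ROWS' [OPENING] [FORCE]. ROWS is a JSON object of lists of equal length, an entry for each row: "dp": the shift along the tool's x, y, z each as a share of 250 mm, from -1 to 1, a list of three; "twist": the turn about the tool's z as a share of 180 degrees, from -1 to 1. A call has exactly 10 rows; each row shifts and turns the commanded pose from where the row before left it, along the tool's axes as they then stand; what a row does not reach is not made up. A row lasts 1/8 s, in which the tool goes at most 62.5 mm and 10.7 degrees, less where a joint would pass 70% of its speed; a pose out of reach is approached as far as the arm can. A call with a number of a shift or a turn outside -1 to 1 is refused whole. A call with a gripper value outside its range is refused whole. OPENING is the closure, from 0 (fully open) to 1 (shut), set as the call begins (- or left out, the last holds). The fingers move at their own pace and stop on an object; FORCE is the grip in N (left out, the last holds). Time passes only in rows, so rows that do not move let the fingers close, or fill a call up. It gives the time, the measured TCP pose, the force, the opening and the grip force at its end, in the units of the state.
- status.get_state(): the state, without advancing time (a new reading comes with each control period).
- eyes.read_camera(name): name is "side" or "top"; returns (picture, depth): 400x640x3 uint8, blue, green, red; 400x640 float32, m along the optical axis (not along the pixel's ray), 0 where there is no reading.
- eyes.camera_params(name): a dict with "mtx" (3x3 intrinsics, pixels), "T" (4x4, takes a point from camera to world coordinates). Camera axes: x right, y down, z forward; pixel columns grow to the right and rows downward; lengths in m; the calibration is good to about 2 mm. A picture is of the moment at which its call begins. camera_params takes no time and is no camera call.
- close_job(): hands the job in; it is judged then, once.
Trained networks look in the newest picture that a camera, given by its name, has taken for a name from the list of things; names that differ only in an ending like _2 or _b are one class to them, and where a whole thing is asked for, a point or a joint stands for the part that bears it (a point fixed in the world has none). Each returns a list of dicts, best first, with "confidence" (0 to 1); they miss things now and then, are a little off and sometimes report something else, mostly with a low value. They report only what shows in the picture. A call takes as long as a camera call.
- nets.cut_out(camera, thing): "region" (400x640 bool, what is visible of it) and "extent" ([left, top, width, height] in pixels, round what is visible of it).
The state is a dict: "t": time; "qpos": joint angles; "qvel": joint speeds; "tau": joint torques, N m; "ee_pos": TCP position; "tool_rot": TCP orientation; "ft_force": force on the tool from outside, world axes, zero at the start; "torque": the same for the moment, N m; "opening": opening from 0.0 (shut) to 1.0 (fully open); "gripper_force": force on a finger pad.
Only numpy, scipy, OpenCV 4.12 (cv2) and the standard library are available. Lean on these libraries where they do the work, as an engineer would, in place of code of your own. Each camera call takes 0.05 s, during which the arm holds its last target. There are 200 camera calls.

## Working session

There is one attempt and no reset: what is moved stays moved. The work goes in short steps, Python scripts to look and compute and a shell command to move; the robot and the scene stay as the last step left them, time stands still between calls to the robot, and variables do not carry over. Pictures are saved under pics/ and viewed, at most 10 in all, crops included, and the job is handed in when it is done.

```bash
mkdir -p pics; ls; cat > h.py <<'E'
import numpy as np, cv2
from workcell import status, eyes, nets, bot
def pts(cam, depth, mask):
    P=eyes.camera_params(cam); K=np.array(P["mtx"]); T=np.array(P["T"])
    v,u=np.nonzero(mask&(depth>0)); d=depth[v,u]
    c=np.stack([(u-K[0,2])*d/K[0,0],(v-K[1,2])*d/K[1,1],d,np.ones_like(d)])
    return (T@c)[:3].T
E
python3 - <<'E'
from h import *
s=status.get_state(); print({k:np.round(v,3) for k,v in s.items()})
for c in("top","side"):
    im,d=eyes.read_camera(c); cv2.imwrite(f"pics/{c}0.png",im); np.save(f"{c}0.npy",d)
    print(c,np.round(eyes.camera_params(c)["T"],3).tolist(),np.round(eyes.camera_params(c)["mtx"],1).tolist())
    for n in("snap_grip","rest","transformer","flux_bottle","tape_black","solder_reel"):
        for r in nets.cut_out(c,n)[:2]:
            p=pts(c,d,r["region"]); 
            if len(p)==0: print(n,"no pts");continue
            print(n,round(r["confidence"],2),r["extent"],"med",np.round(np.median(p,0),3),"lo",np.round(np.percentile(p,2,axis=0),3),"hi",np.round(np.percentile(p,98,axis=0),3))
E
```

```text
pics
{'t': np.float64(0.0), 'qpos': array([ 1.231,  0.379,  1.735, -0.   ,  1.029, -0.033]), 'qvel': array([ 0.001, -0.001, -0.001,  0.   ,  0.001, -0.   ]), 'tau': array([-2.0000e-03, -7.6374e+01, -4.3436e+01,  6.5000e-02,  4.3000e-02,
       -0.0000e+00]), 'ee_pos': array([0.211, 0.667, 0.213]), 'tool_rot': array([ 0.153,  0.988, -0.001, -0.   ]), 'ft_force': array([ 0.697,  0.024, -0.96 ]), 'torque': array([-0.001,  0.013,  0.011]), 'gripper_force': np.float64(0.0), 'opening': np.float64(0.995)}
top [[0.068, -0.976, 0.205, 0.338], [-0.998, -0.067, 0.012, 0.222], [0.002, -0.205, -0.979, 0.915], [0.0, 0.0, 0.0, 1.0]] [[368.0, 0.0, 316.9], [0.0, 368.0, 199.3], [0.0, 0.0, 1.0]]
rest 0.76 [239.9, 180.0, 31.4, 36.7] med [0.509 0.38  0.007] lo [0.476 0.359 0.001] hi [0.565 0.422 0.038]
transformer 0.69 [325.9, 173.8, 44.0, 30.3] med [0.546 0.157 0.044] lo [0.516 0.098 0.001] hi [0.584 0.209 0.111]
flux_bottle 0.68 [298.6, 125.6, 13.2, 19.0] med [0.675 0.265 0.058] lo [0.667 0.251 0.004] hi [0.693 0.282 0.091]
tape_black 0.76 [282.8, 254.4, 26.9, 29.0] med [0.353 0.269 0.018] lo [ 0.323  
[... 664 characters left out ...]
.585 0.21  0.106]
rest 0.91 [276.2, 264.6, 54.6, 39.9] med [0.518 0.403 0.012] lo [0.477 0.377 0.   ] hi [0.567 0.425 0.036]
transformer 0.7 [303.0, 167.3, 40.3, 60.3] med [0.548 0.178 0.038] lo [0.516 0.118 0.001] hi [0.583 0.209 0.105]
flux_bottle 0.73 [236.9, 197.1, 15.3, 36.6] med [0.678 0.277 0.045] lo [0.667 0.263 0.007] hi [0.693 0.283 0.079]
tape_black 0.86 [390.8, 238.6, 33.8, 31.0] med [0.353 0.278 0.016] lo [ 0.322  0.237 -0.001] hi [0.383 0.301 0.019]
tape_black 0.66 [262.2, 169.1, 29.2, 25.2] med [0.684 0.076 0.027] lo [ 0.661  0.031 -0.001] hi [0.724 0.091 0.043]
solder_reel 0.85 [260.9, 167.4, 28.2, 23.6] med [0.684 0.076 0.027] lo [ 0.661 -0.041 -0.002] hi [0.72  0.091 0.043]
```

```bash
python3 - <<'E'
from h import *
a=cv2.imread("pics/top0.png")[110:310,200:440]; b=cv2.imread("pics/side0.png")[130:330,220:440]
a=cv2.resize(a,(480,400),interpolation=cv2.INTER_CUBIC);b=cv2.resize(b,(440,400),interpolation=cv2.INTER_CUBIC)
m=np.hstack([a,b]);cv2.imwrite("pics/m0.png",cv2.resize(m,(800,348)))
for c in("top","side"):
    d=np.load(c+"0.npy"); p=pts(c,d,np.ones_like(d,bool))
    def sel(x0,x1,y0,y1,z0,z1): return p[(p[:,0]>x0)&(p[:,0]<x1)&(p[:,1]>y0)&(p[:,1]<y1)&(p[:,2]>z0)&(p[:,2]<z1)]
    for nm,q in (("handletop",sel(.46,.6,.33,.46,.105,.125)),("handle",sel(.46,.6,.33,.46,.07,.125)),("ring",sel(.48,.62,.06,.25,.06,.14)),("ringtop",sel(.48,.62,.06,.25,.098,.14)),("plate",sel(.48,.62,.06,.25,.04,.052)),("restwall",sel(.44,.62,.33,.46,.03,.038)),("shoulder",sel(.46,.6,.33,.46,.04,.062))):
        if len(q)<6: print(c,nm,len(q),q); continue
        r=cv2.minAreaRect((q[:,:2]*1000).astype(np.float32))
        print(c,nm,len(q),"lo",np.round(q.min(0),3),"hi",np.round(q.max(0),3),"mean",np.round(q.mean(0),3),"rect",np.round(r[0],1),np.round(r[1],1),round(r[2],1))
E
```

```text
top handletop 119 lo [0.522 0.376 0.105] hi [0.549 0.4   0.12 ] mean [0.535 0.387 0.114] rect [535.7 388.4] [22.8 25.8] 79.5
top handle 187 lo [0.517 0.376 0.072] hi [0.549 0.4   0.12 ] mean [0.531 0.386 0.105] rect [533.6 388.7] [22.7 30.9] 75.5
top ring 149 lo [0.546 0.128 0.061] hi [0.559 0.179 0.116] mean [0.551 0.154 0.091] rect [552.3 153.7] [50.5 12.6] 89.8
top ringtop 72 lo [0.548 0.131 0.098] hi [0.556 0.177 0.116] mean [0.552 0.155 0.108] rect [552.2 154.2] [ 8.3 45.6] 0.2
top plate 648 lo [0.518 0.109 0.04 ] hi [0.584 0.197 0.052] mean [0.548 0.154 0.045] rect [551.7 153.6] [65.3 88. ] 3.0
top restwall 140 lo [0.487 0.37  0.03 ] hi [0.559 0.413 0.038] mean [0.515 0.389 0.035] rect [523.2 391.5] [27.9 72.4] 76.1
top shoulder 61 lo [0.499 0.38  0.041] hi [0.553 0.401 0.062] mean [0.515 0.392 0.053] rect [525.3 388.5] [13.6 55.1] 67.4
side handletop 196 lo [0.52  0.377 0.105] hi [0.55  0.401 0.118] mean [0.534 0.391 0.113] rect [535.3 387.8] [22.  27.4] 77.1
side handle 527 lo [0.517 0.377 0.07 ] hi [0.55  0.402 0.118] mean [0.531 0.394 0.097] rect [533. 388.] [23.2 31.8] 75.4
side ring 166 lo [0.545 0.13  0.06 ] hi [0.558 0.179 0.113] mean [0.551 0.157 0.088] rect [551.8 154.5] [13.  48.4] 10.3
side ringtop 52 lo [0.548 0.135 0.098] hi [0.555 0.175 0.113] mean [0.551 0.161 0.107] rect [551.1 154.7] [40.2  7.1] 89.3
side plate 501 lo [0.522 0.108 0.04 ] hi [0.582 0.198 0.052] mean [0.55  0.161 0.045] rect [552.  153.2] [89.9 59.9] 90.0
side restwall 353 lo [0.486 0.376 0.03 ] hi [0.562 0.413 0.038] mean [0.52  0.396 0.034] rect [523.4 390.3] [29.8 73.7] 75.2
side shoulder 209 lo [0.5   0.383 0.04 ] hi [0.552 0.401 0.062] mean [0.522 0.394 0.052] rect [526.  391.9] [12.  53.5] 81.0
```

View pics/m0.png

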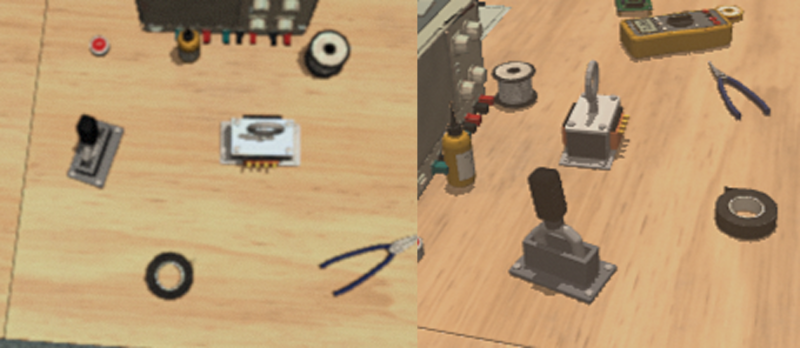

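The picture shows the rest and grip at (100,150) in the left (top) half, yawed by about 15°. The transformer is at (260,140) and square to the world. In the right (side) half the handle at (548,195) seems to lean slightly. I'll measure the yaw and the lean.

```bash
python3 - <<'E'
from h import *
P=[]
for c in("top","side"):
    d=np.load(c+"0.npy"); p=pts(c,d,np.ones_like(d,bool))
    p=p[(p[:,0]>.44)&(p[:,0]<.62)&(p[:,1]>.33)&(p[:,1]<.45)]; P.append(p)
    b=p[(p[:,2]>.0035)&(p[:,2]<.038)]; r=cv2.minAreaRect((b[:,:2]*1000).astype(np.float32)); print(c,"base",np.round(r[0],1),np.round(r[1],1),r[2])
    b=p[(p[:,2]>.0285)&(p[:,2]<.039)]; r=cv2.minAreaRect((b[:,:2]*1000).astype(np.float32)); print(c,"wall",np.round(r[0],1),np.round(r[1],1),r[2])
p=np.vstack(P)
# rest axis
b=p[(p[:,2]>.0035)&(p[:,2]<.009)];r=cv2.minAreaRect((b[:,:2]*1000).astype(np.float32));print("plate",r)
bx=np.array(r[0])/1000; box=cv2.boxPoints(r); e=[box[1]-box[0],box[2]-box[1]]; e=max(e,key=np.linalg.norm); e=e/np.linalg.norm(e); e*=np.sign(e[0]); print("axis",e,np.degrees(np.arctan2(e[1],e[0])))
n=np.array([-e[1],e[0]])
for z in np.arange(.04,.125,.008):
    q=p[(p[:,2]>z)&(p[:,2]<z+.008)]; 
    if len(q)<4: continue
    a=(q[:,:2]-bx)@e; w=(q[:,:2]-bx)@n
    print(round(z,3),len(q),"along",np.round([a.min(),a.max(),(a.min()+a.max())/2],4),"across",np.round([w.min(),w.max(),(w.min()+w.max())/2],4))
E
```

```text
top base [521.9 388. ] [163.6 113.4] 0.91262286901474
top wall [523.2 391.5] [27.9 72.4] 76.14190673828125
side base [522.4 391.2] [56.9 94.7] 74.8726806640625
side wall [523.4 390.3] [29.8 73.7] 75.17420196533203
plate ((521.8590087890625, 388.0286865234375), (163.63031005859375, 113.39411926269531), 0.91262286901474)
axis [0.99987316 0.01592775] 0.91263115
0.04 70 along [-0.0225  0.0315  0.0045] across [-0.0083  0.0128  0.0023]
0.048 121 along [-0.0211  0.0261  0.0025] across [-0.0068  0.0129  0.0031]
0.056 87 along [-0.0129  0.0177  0.0024] across [-0.0075  0.0097  0.0011]
0.064 38 along [-0.0036  0.0215  0.0089] across [-0.0014  0.0113  0.005 ]
0.072 89 along [-0.0053  0.0233  0.009 ] across [-0.011   0.0132  0.0011]
0.08 93 along [-0.005   0.0246  0.0098] across [-0.0112  0.0126  0.0007]
0.088 95 along [-0.0039  0.0263  0.0112] across [-0.0121  0.0122  0.0001]
0.096 99 along [-0.003   0.0269  0.0119] across [-0.0112  0.0118  0.0003]
0.104 107 along [-0.0015  0.0284  0.0134] across [-0.0121  0.0139  0.0009]
0.112 219 along [0.0009 0.0275 0.0142] across [-0.0124  0.0125  0.0001]
```

```bash
cat >> h.py <<'E'
def slices(p,bx,th,zs,hs=.008):
    e=np.array([np.cos(th),np.sin(th)]);n=np.array([-e[1],e[0]])
    for z in zs:
        q=p[(p[:,2]>z)&(p[:,2]<z+hs)]
        if len(q)<4: continue
        a=(q[:,:2]-bx)@e; w=(q[:,:2]-bx)@n; f=lambda v:np.round([v.min()*1e3,v.max()*1e3,(v.min()+v.max())*500],1)
        print(round(z,3),len(q),"along",f(a),"across",f(w))
E
python3 - <<'E'
from h import *
for c in("top","side"):
    d=np.load(c+"0.npy"); p=pts(c,d,np.ones_like(d,bool))
    p=p[(p[:,0]>.44)&(p[:,0]<.62)&(p[:,1]>.33)&(p[:,1]<.45)]
    print(c);slices(p,np.array([.5225,.3910]),np.radians(-15),np.arange(.04,.125,.008))
E
```

```text
top
0.04 13 along [-24.2  31.6   3.7] across [-5.5  3.9 -0.8]
0.048 26 along [-22.6  18.4  -2.1] across [-6.   5.3 -0.4]
0.056 23 along [-12.2   8.4  -1.9] across [-9.   6.  -1.5]
0.072 15 along [-4.1 18.4  7.2] across [-10.7   1.7  -4.5]
0.08 15 along [-4.2 15.2  5.5] across [-10.6   8.8  -0.9]
0.088 18 along [-2.7 22.7 10. ] across [-10.7   7.9  -1.4]
0.096 17 along [-1.8 16.2  7.2] across [-10.3   8.9  -0.7]
0.104 24 along [ 0.2 26.8 13.5] across [-10.7  12.    0.6]
0.112 97 along [ 1.4 26.3 13.8] across [-9.8 11.   0.6]
side
0.04 57 along [-23.4  30.    3.3] across [-6.1  6.  -0. ]
0.048 95 along [-22.4  26.    1.8] across [-4.2  6.5  1.2]
0.056 64 along [-13.5  17.2   1.8] across [-6.2  8.   0.9]
0.064 37 along [-3.3 19.   7.9] across [-5.4 10.   2.3]
0.072 74 along [-5.  21.3  8.2] across [-11.9  11.2  -0.4]
0.08 78 along [-3.8 22.5  9.3] across [-10.8  11.3   0.3]
0.088 77 along [-2.6 24.5 10.9] across [-9.5 10.8  0.7]
0.096 82 along [-1.3 24.7 11.7] across [-9.2 11.3  1. ]
0.104 83 along [-0.3 26.5 13.1] across [-11.2  11.4   0.1]
0.112 122 along [ 2.  26.8 14.4] across [-8.8 11.5  1.3]
```

The grip leans about 0.15 rad along the rest's long axis, which runs at −15°. I'll grip it along that axis so the flat pads stand it upright. First the wrist turns.

```bash
python3 -m creep '{"dp":[[0,0,0],[0,0,0],[0,0,0],[0,0,0],[0,0,0],[0,0,0],[0,0,0],[0,0,0],[0,0,0],[0,0,0]],"twist":[0.054,0.054,0.054,0.054,0.054,0.054,0.054,0.054,0.054,0]}' 0 20
cat >> h.py <<'E'
from scipy.spatial.transform import Rotation as R
def goto(x,y,z,yaw):
    "shares to bring TCP to x,y,z; yaw = world angle (deg) of the tool's y"
    s=status.get_state(); M=R.from_quat(s["tool_rot"]).as_matrix(); d=np.array([x,y,z])-s["ee_pos"]
    a=np.degrees(np.arctan2(M[1,1],M[0,1])); t=-((yaw-a+180)%360-180)
    print("t",round(s["t"],2),"pos",np.round(s["ee_pos"],4),"yaw",round(a,2),"dp share",np.round(M.T@d/.25,4),"twist share",round(t/180,4),"ft",np.round(s["ft_force"],1),"grip",round(s["gripper_force"],1),round(s["opening"],3),"tz",np.round(M[:,2],3))
E
python3 -c "
from h import *
goto(.5236,.391,.213,-15)"
```

```text
t: 1.95
ee_pos: [0.2114, 0.6673, 0.2139]
tool_rot: [0.793, 0.609, -0.0, 0.0]
ft_force: [0.5, 0.3, 0.7]
opening: 1.0
gripper_force: 0.0
t 1.95 pos [0.2114 0.6673 0.2139] yaw -15.0 dp share [-0.7444  1.4922  0.0038] twist share 0.0 ft [0.5 0.3 0.7] grip 0.0 1.0 tz [-0. -0. -1.]
```

```bash
python3 -m creep '{"dp":[[-0.0827,0.1658,0],[-0.0827,0.1658,0],[-0.0827,0.1658,0],[-0.0827,0.1658,0],[-0.0827,0.1658,0],[-0.0827,0.1658,0],[-0.0827,0.1658,0],[-0.0827,0.1658,0],[-0.0827,0.1658,0],[0,0,0]],"twist":[0,0,0,0,0,0,0,0,0,0]}'
python3 -c "
from h import *
goto(.5236,.391,.070,-15)"
```

```text
t: 3.2
ee_pos: [0.5252, 0.3889, 0.214]
tool_rot: [0.793, 0.609, 0.0, 0.0]
ft_force: [-0.8, 0.6, 0.2]
opening: 1.0
gripper_force: 0.0
t 3.2 pos [0.5252 0.3889 0.214 ] yaw -14.98 dp share [ 0.0062 -0.0085  0.576 ] twist share 0.0001 ft [-0.8  0.6  0.2] grip 0.0 1.0 tz [ 0.  0. -1.]
```

```bash
python3 -m creep '{"dp":[[0,0,0.072],[0,0,0.072],[0,0,0.072],[0,0,0.072],[0,0,0.072],[0,0,0.072],[0,0,0.072],[0,0,0.072],[0,0,0],[0,0,0]],"twist":[0,0,0,0,0,0,0,0,0,0]}'
python3 -c "
from h import *
goto(.5236,.391,.070,-15)
p=[]
for c in ('top','side'):
    im,d=eyes.read_camera(c); cv2.imwrite(f'pics/{c}1.png',im)
a=cv2.imread('pics/top1.png')[150:250,210:370];b=cv2.imread('pics/side1.png')[180:320,210:390]
cv2.imwrite('pics/m1.png',np.hstack([cv2.resize(a,(400,300)),cv2.resize(b,(400,300))]))
"
```

```text
t: 4.45
ee_pos: [0.5236, 0.3909, 0.0703]
tool_rot: [0.794, 0.608, 0.0, -0.0]
ft_force: [0.8, -0.3, 0.3]
opening: 1.004
gripper_force: 0.0
t 4.45 pos [0.5236 0.3909 0.0703] yaw -15.06 dp share [ 0.0003 -0.0002  0.0012] twist share -0.0004 ft [ 0.8 -0.3  0.3] grip 0.0 1.004 tz [ 0.  0. -1.]
```

View pics/m1.png

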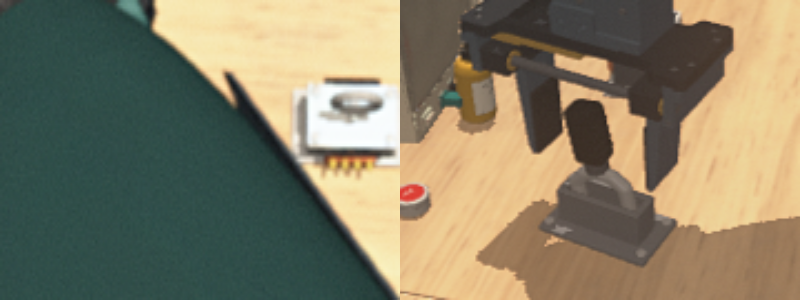

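The side half shows the leaning handle at (588,135) between the two open fingers at (543,105) and (662,140). I'll close gently.

```bash
python3 -m creep '{"dp":[[0,0,0],[0,0,0],[0,0,0],[0,0,0],[0,0,0],[0,0,0],[0,0,0],[0,0,0],[0,0,0],[0,0,0]],"twist":[0,0,0,0,0,0,0,0,0,0]}' 1 30
python3 -c "
from h import *
goto(.5236,.391,.070,-15)
im,d=eyes.read_camera('side'); cv2.imwrite('pics/side2.png',im); np.save('s2.npy',d)
p=pts('side',d,np.ones_like(d,bool)); p=p[(p[:,0]>.44)&(p[:,0]<.62)&(p[:,1]>.33)&(p[:,1]<.45)]
slices(p,np.array([.5236,.3910]),np.radians(-15),np.arange(.04,.13,.008))
cv2.imwrite('pics/m2.png',cv2.resize(im[180:320,210:390],(600,466)))
"
```

```text
t: 5.8
ee_pos: [0.5233, 0.3907, 0.07]
tool_rot: [0.794, 0.608, 0.0, -0.0]
ft_force: [-1.6, 0.7, 0.3]
opening: 0.285
gripper_force: 30.0
t 5.8 pos [0.5233 0.3907 0.07  ] yaw -15.06 dp share [ 0.0013  0.0009 -0.0001] twist share -0.0003 ft [-1.6  0.7  0.3] grip 30.0 0.285 tz [-0.  0. -1.]
0.04 53 along [-28.3  27.8  -0.2] across [-3.5  5.6  1.1]
0.048 81 along [-26.4  25.   -0.7] across [-5.3  5.5  0.1]
0.056 61 along [-18.5  17.9  -0.3] across [-6.3  7.7  0.7]
0.064 39 along [-20.4  19.3  -0.6] across [-11.6  16.4   2.4]
0.072 108 along [-23.4  20.1  -1.6] across [-17.6  17.9   0.1]
0.08 134 along [-24.1  21.   -1.6] across [-17.3  18.1   0.4]
0.088 128 along [-25.1  21.5  -1.8] across [-15.7  18.1   1.2]
0.096 144 along [-26.2  23.   -1.6] across [-15.5  18.9   1.7]
0.104 144 along [-27.   22.7  -2.2] across [-18.6  18.2  -0.2]
0.112 203 along [-27.3  25.5  -0.9] across [-17.   17.9   0.4]
0.12 142 along [-28.1  25.4  -1.3] across [-13.9  18.1   2.1]
0.128 91 along [-28.2  25.4  -1.4] across [-17.2  18.3   0.5]
```

View pics/m2.png

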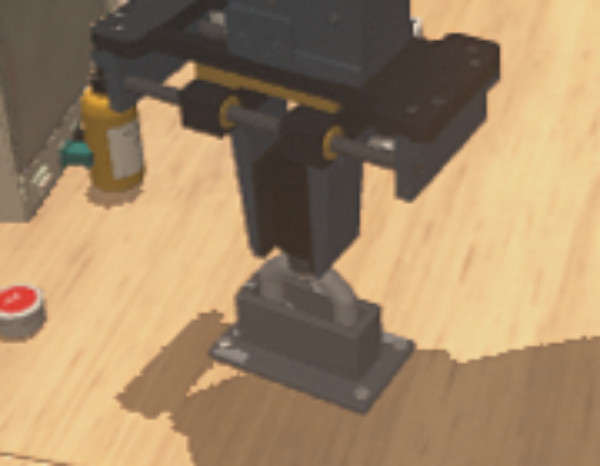

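The picture shows the handle upright and flat between the pads at (285,190), with the hook still in the rest at (310,310). The opening reads 25.9 mm, which matches the 26 mm handle. I'll lift it straight up.

```bash
python3 -m creep '{"dp":[[0,0,-0.03],[0,0,-0.06],[0,0,-0.07],[0,0,-0.08],[0,0,-0.1],[0,0,-0.1],[0,0,-0.1],[0,0,-0.1],[0,0,0],[0,0,0]],"twist":[0,0,0,0,0,0,0,0,0,0]}' - 45
python3 -c "
from h import *
goto(.552,.154,.23,0)
im,d=eyes.read_camera('side'); cv2.imwrite('pics/side3.png',im)
p=pts('side',d,np.ones_like(d,bool)); p=p[(p[:,0]>.44)&(p[:,0]<.62)&(p[:,1]>.33)&(p[:,1]<.45)]
slices(p,np.array([.5236,.3910]),np.radians(-15),np.arange(.15,.25,.008))
cv2.imwrite('pics/m3.png',cv2.resize(im[100:300,210:390],(540,600)))
"
```

```text
t: 7.1
ee_pos: [0.5229, 0.3904, 0.2295]
tool_rot: [0.794, 0.608, -0.0, 0.0]
ft_force: [-0.5, 0.3, -3.3]
opening: 0.284
gripper_force: 45.0
t 7.1 pos [0.5229 0.3904 0.2295] yaw -15.06 dp share [-0.883   0.358  -0.0018] twist share -0.0836 ft [-0.5  0.3 -3.3] grip 45.0 0.284 tz [-0. -0. -1.]
0.166 49 along [-28.7  20.6  -4. ] across [-3.5  4.   0.2]
0.174 148 along [-28.1  24.   -2. ] across [-7.6  6.  -0.8]
0.182 76 along [-28.8  26.6  -1.1] across [-7.3  4.9 -1.2]
0.19 76 along [-28.9  25.7  -1.6] across [-6.5  4.6 -1. ]
0.198 68 along [-28.4  26.3  -1. ] across [-4.1  5.2  0.5]
0.206 115 along [-28.9  24.6  -2.2] across [-5.7  5.4 -0.1]
0.214 102 along [-20.3  19.2  -0.5] across [-5.7  8.   1.2]
0.222 49 along [-20.8  16.4  -2.2] across [-16.   16.4   0.2]
0.23 154 along [-23.9  20.8  -1.6] across [-17.9  18.1   0.1]
0.238 191 along [-25.6  20.4  -2.6] across [-18.4  18.1  -0.2]
0.246 197 along [-25.4  21.7  -1.8] across [-18.5  17.3  -0.6]
```

View pics/m3.png

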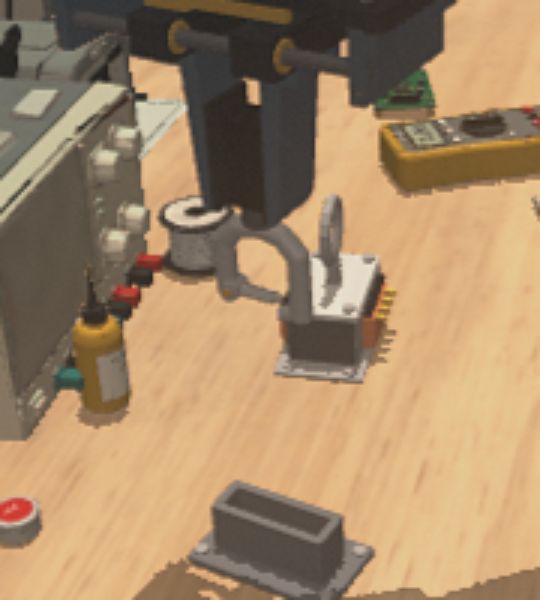

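The picture shows the hook hanging straight in the gripper at (262,260), its shut gate along the bottom from (225,285) to (290,298), and the empty rest below. Next I carry it over the eye.

```bash
python3 -m creep '{"dp":[[0,0,0],[0,0,0],[-0.08,0.0164,0],[-0.145,0.02,0],[-0.165,0.02,0],[-0.165,0.02,0],[-0.165,0.02,0],[-0.145,0.02,0],[-0.08,0,0],[0,0,0]],"twist":[-0.0418,-0.0418,0,0,0,0,0,0,0,0]}'
python3 - <<'E'
from h import *
goto(.552,.154,.23,0)
for c in("top","side"):
    im,d=eyes.read_camera(c); cv2.imwrite(f"pics/{c}4.png",im)
    p=pts(c,d,np.ones_like(d,bool)); p=p[(p[:,0]>.50)&(p[:,0]<.60)&(p[:,1]>.09)&(p[:,1]<.21)]
    print(c,"hook");slices(p,np.array([.552,.154]),0,np.arange(.158,.23,.008))
    print("ring");slices(p,np.array([.552,.154]),0,np.arange(.092,.13,.004),.004)
E
```

```text
t: 8.4
ee_pos: [0.5521, 0.1532, 0.2296]
tool_rot: [0.708, 0.706, -0.0, -0.0]
ft_force: [0.2, -0.5, -2.9]
opening: 0.281
gripper_force: 45.0
t 8.4 pos [0.5521 0.1532 0.2296] yaw -0.19 dp share [ 0.0031 -0.0003 -0.0016] twist share -0.001 ft [ 0.2 -0.5 -2.9] grip 45.0 0.281 tz [-0.001 -0.    -1.   ]
top hook
ring
side hook
0.166 35 along [-27.4  22.   -2.7] across [-2.9  6.2  1.7]
0.174 87 along [-26.9  26.9  -0. ] across [-6.1  8.3  1.1]
0.182 47 along [-27.   26.2  -0.4] across [-1.8  7.3  2.8]
0.19 47 along [-27.   26.   -0.5] across [-2.5  6.4  1.9]
0.198 46 along [-27.2  28.    0.4] across [-0.8  7.2  3.2]
0.206 80 along [-27.1  25.3  -0.9] across [-1.9  7.1  2.6]
0.214 68 along [-19.2  19.   -0.1] across [-2.6  8.8  3.1]
0.222 42 along [-20.3  17.8  -1.2] across [-11.5  17.5   3. ]
ring
0.092 13 along [-4.1  2.  -1. ] across [-22.5  24.1   0.8]
0.096 9 along [-4.2  2.1 -1. ] across [-21.1  21.1   0. ]
0.1 14 along [-4.4  3.1 -0.6] across [-16.8  21.9   2.5]
0.104 11 along [-4.4  2.2 -1.1] across [-9.4 17.3  3.9]
0.108 19 along [-4.   3.1 -0.4] across [-11.1  14.5   1.7]
0.112 5 along [-2.4  1.1 -0.7] across [-5.9  3.4 -1.3]
```

```bash
python3 -m creep '{"dp":[[0.003,-0.004,0.025],[0,0,0.03],[0,0,0.03],[0,0,0.03],[0,0,0.03],[0,0,0.03],[0,0,0.025],[0,0,0.014],[0,0,0],[0,0,0]],"twist":[-0.001,0,0,0,0,0,0,0,0,0]}'
python3 - <<'E'
from h import *
goto(.551,.154,.1685,0)
im,d=eyes.read_camera("side"); cv2.imwrite("pics/side5.png",im)
p=pts("side",d,np.ones_like(d,bool)); p=p[(p[:,0]>.50)&(p[:,0]<.60)&(p[:,1]>.09)&(p[:,1]<.21)]
slices(p,np.array([.551,.154]),0,np.arange(.096,.19,.004),.004)
cv2.imwrite('pics/m5.png',cv2.resize(im[90:240,240:400],(640,600),interpolation=cv2.INTER_CUBIC))
E
```

```text
t: 9.75
ee_pos: [0.5515, 0.1552, 0.1766]
tool_rot: [0.706, 0.708, 0.0, 0.0]
ft_force: [-0.5, 0.1, -3.1]
opening: 0.284
gripper_force: 45.0
t 9.75 pos [0.5515 0.1552 0.1766] yaw 0.17 dp share [-0.005  -0.0021  0.0326] twist share 0.001 ft [-0.5  0.1 -3.1] grip 45.0 0.284 tz [ 0.  0. -1.]
0.096 11 along [-3.8  4.3  0.2] across [-20.7  22.9   1.1]
0.1 13 along [-3.5  3.5  0. ] across [-16.7  20.6   2. ]
0.104 13 along [-3.5  4.5  0.5] across [-8.8 17.6  4.4]
0.108 17 along [-3.  3.  0.] across [-11.   12.4   0.7]
0.112 11 along [-22.6   3.7  -9.4] across [-5.   4.7 -0.2]
0.116 21 along [-26.3  21.4  -2.5] across [-1.6  8.7  3.6]
0.12 30 along [-26.5  28.8   1.1] across [0.5 9.2 4.8]
0.124 50 along [-26.8  28.3   0.8] across [-5.5  9.6  2.1]
0.128 27 along [-27.   28.    0.5] across [-5.7  8.   1.2]
0.132 18 along [-27.   27.3   0.1] across [1.8 8.7 5.3]
0.136 24 along [-27.1  27.   -0.1] across [0.8 8.  4.4]
0.14 23 along [-27.1  27.1   0. ] across [-1.4  9.3  4. ]
0.144 19 along [-26.7  26.2  -0.2] across [-0.9  8.   3.6]
0.148 22 along [-27.   26.   -0.5] across [1.  7.2 4.1]
0.152 30 along [-26.8  27.6   0.4] across [-0.5  6.7  3.1]
0.156 34 along [-23.3  23.9   0.3] across [-0.4  7.9  3.7]
0.16 41 along [-19.2  20.6   0.7] across [0.2 8.4 4.3]
0.164 30 along [-15.5  15.8   0.1] across [-1.2 11.4  5.1]
0.168 14 along [-9.1  6.2 -1.5] across [ 0.8 10.7  5.7]
0.172 14 along [-8.4  6.4 -1. ] across [-1.  11.4  5.2]
0.176 29 along [-21.2  17.4  -1.9] across [ 8.1 19.2 13.7]
0.18 50 along [-22.5  20.9  -0.8] across [-12.3  21.    4.3]
0.184 42 along [-22.8  21.5  -0.6] across [-12.6  19.5   3.4]
0.188 48 along [-23.4  18.5  -2.5] across [-10.6  20.1   4.7]
```

View pics/m5.png

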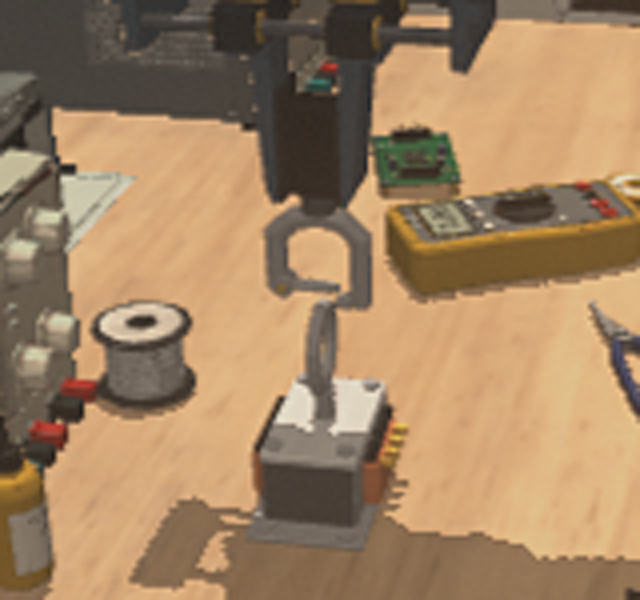

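The picture shows the mouth straight over the ring's top bar at (322,308), with the nose on the right (350,290) and the hinge on the left (282,288). The measured x offset is within 1 mm. I'll press down slowly.

```bash
python3 -m creep '{"dp":[[0,0,0.011],[0,0,0.011],[0,0,0.011],[0,0,0.011],[0,0,0.011],[0,0,0.011],[0,0,0.011],[0,0,0.011],[0,0,0],[0,0,0]],"twist":[0,0,0,0,0,0,0,0,0,0]}'
python3 -c "
from h import *
goto(.551,.154,.138,0)"
```

```text
t: 11.05
ee_pos: [0.5523, 0.1553, 0.1547]
tool_rot: [0.706, 0.708, 0.001, 0.001]
ft_force: [6.6, 1.1, 0.5]
opening: 0.284
gripper_force: 45.0
t 11.05 pos [0.5523 0.1553 0.1547] yaw 0.18 dp share [-0.0053 -0.0053  0.0666] twist share 0.001 ft [6.6 1.1 0.5] grip 45.0 0.284 tz [ 0.002  0.    -1.   ]
```

```bash
python3 -m creep '{"dp":[[0,-0.003,0.006],[0,-0.003,0.006],[0,0,0.006],[0,0,0.006],[0,0,0.006],[0,0,0.006],[0,0,0],[0,0,0],[0,0,0],[0,0,0]],"twist":[0,0,0,0,0,0,0,0,0,0]}'
python3 -c "
from h import *
goto(.551,.154,.138,0)"
```

```text
t: 12.3
ee_pos: [0.55, 0.1552, 0.1452]
tool_rot: [0.706, 0.708, 0.0, 0.0]
ft_force: [6.3, 1.5, -1.7]
opening: 0.284
gripper_force: 45.0
t 12.3 pos [0.55   0.1552 0.1452] yaw 0.17 dp share [-0.0049  0.0039  0.0287] twist share 0.0009 ft [ 6.3  1.5 -1.7] grip 45.0 0.284 tz [ 0.  0. -1.]
```

```bash
python3 -m creep '{"dp":[[0,0,0.006],[0,0,0.006],[0,0,0.006],[0,0,0.006],[0,0,0.004],[0,0,0],[0,0,0],[0,0,0],[0,0,0],[0,0,0]],"twist":[0,0,0,0,0,0,0,0,0,0]}'
python3 -c "
from h import *
goto(.551,.154,.136,0)"
```

```text
t: 13.55
ee_pos: [0.5498, 0.1552, 0.1381]
tool_rot: [0.706, 0.708, -0.0, 0.0]
ft_force: [6.1, -0.6, -4.8]
opening: 0.283
gripper_force: 45.0
t 13.55 pos [0.5498 0.1552 0.1381] yaw 0.17 dp share [-0.0047  0.0046  0.0082] twist share 0.001 ft [ 6.1 -0.6 -4.8] grip 45.0 0.283 tz [ 0. -0. -1.]
```

```bash
python3 -m creep '{"dp":[[0,0,0.004],[0,0,0.004],[0,0,0.003],[0,0,0],[0,0,0],[0,0,0],[0,0,0],[0,0,0],[0,0,0],[0,0,0]],"twist":[0,0,0,0,0,0,0,0,0,0]}'
python3 -c "
from h import *
goto(.551,.154,.136,0)
im,d=eyes.read_camera('side');cv2.imwrite('pics/m6.png',cv2.resize(im[130:220,270:370],(660,594),interpolation=cv2.INTER_CUBIC))"
```

```text
t: 14.8
ee_pos: [0.5498, 0.1551, 0.135]
tool_rot: [0.706, 0.708, -0.0, 0.0]
ft_force: [8.6, -1.0, -10.4]
opening: 0.287
gripper_force: 45.0
t 14.8 pos [0.5498 0.1551 0.135 ] yaw 0.17 dp share [-0.0042  0.0047 -0.0038] twist share 0.0009 ft [  8.6  -1.  -10.4] grip 45.0 0.287 tz [ 0. -0. -1.]
```

View pics/m6.png

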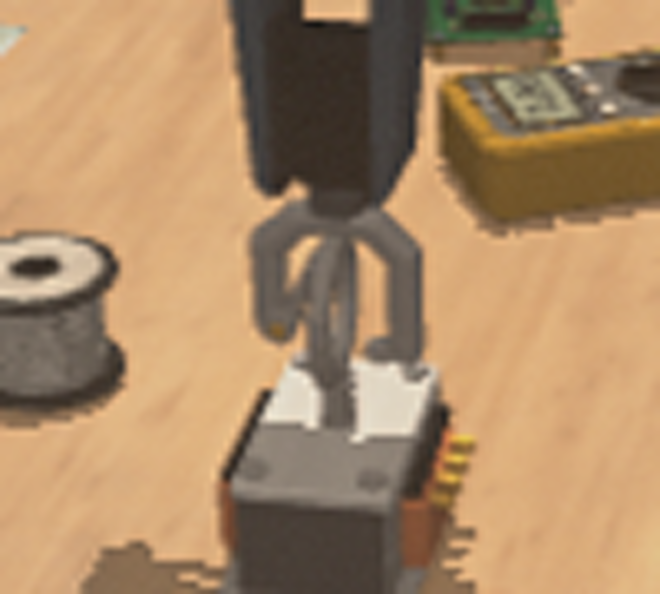

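The picture shows the ring's top at (335,240), just under the crown, with the gate still leaning on the bar from the left at (300,310). The bar is about 1.4 mm toward the hinge, so I'll ease the hook back in +x and go slightly lower.

```bash
python3 -m creep '{"dp":[[0,0.004,0],[0,0.004,0],[0,0.002,0],[0,0,0.003],[0,0,0.003],[0,0,0],[0,0,0],[0,0,0],[0,0,0],[0,0,0]],"twist":[0,0,0,0,0,0,0,0,0,0]}'
python3 -c "
from h import *
goto(.551,.154,.136,0)
im,d=eyes.read_camera('side');cv2.imwrite('pics/m7.png',cv2.resize(im[130:220,270:370],(660,594),interpolation=cv2.INTER_CUBIC))"
```

```text
t: 16.1
ee_pos: [0.5524, 0.1552, 0.1342]
tool_rot: [0.706, 0.708, 0.0, 0.0]
ft_force: [1.3, 0.5, -3.0]
opening: 0.286
gripper_force: 45.0
t 16.1 pos [0.5524 0.1552 0.1342] yaw 0.17 dp share [-0.0048 -0.0055 -0.0072] twist share 0.0009 ft [ 1.3  0.5 -3. ] grip 45.0 0.286 tz [ 0.  0. -1.]
```

View pics/m7.png

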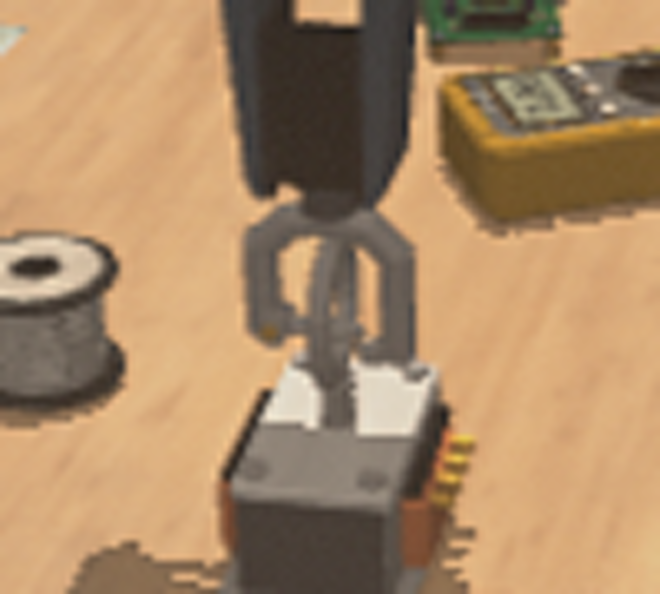

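```bash
python3 -m creep '{"dp":[[0,0,-0.012],[0,0,-0.012],[0,0,-0.012],[0,0,-0.012],[0,0,-0.012],[0,0,-0.006],[0,0,0],[0,0,0],[0,0,0],[0,0,0]],"twist":[0,0,0,0,0,0,0,0,0,0]}'
python3 -c "
from h import *
goto(.551,.154,.136,0)"
```

```text
t: 17.4
ee_pos: [0.5523, 0.1552, 0.1506]
tool_rot: [0.706, 0.708, -0.0, -0.0]
ft_force: [0.2, 0.4, -2.8]
opening: 0.285
gripper_force: 45.0
t 17.4 pos [0.5523 0.1552 0.1506] yaw 0.17 dp share [-0.0048 -0.0053  0.0584] twist share 0.0009 ft [ 0.2  0.4 -2.8] grip 45.0 0.285 tz [-0. -0. -1.]
```

The picture shows the gate flat across the ring hole, at (290,325) on the left and (360,335) on the right, so it has snapped shut. I'll keep lifting in small steps until there is load.

```bash
python3 -m creep '{"dp":[[0,0,-0.004],[0,0,-0.004],[0,0,-0.004],[0,0,-0.004],[0,0,-0.002],[0,0,0],[0,0,0],[0,0,0],[0,0,0],[0,0,0]],"twist":[0,0,0,0,0,0,0,0,0,0]}'
python3 -c "
from h import *
goto(.551,.154,.136,0)"
```

```text
t: 18.65
ee_pos: [0.5524, 0.1552, 0.1552]
tool_rot: [0.706, 0.708, -0.0, -0.0]
ft_force: [-1.4, 0.0, -1.6]
opening: 0.284
gripper_force: 45.0
t 18.65 pos [0.5524 0.1552 0.1552] yaw 0.17 dp share [-0.0049 -0.0055  0.0767] twist share 0.0009 ft [-1.4  0.  -1.6] grip 45.0 0.284 tz [-0. -0. -1.]
```

```bash
python3 -m creep '{"dp":[[0,0,-0.002],[0,0,-0.002],[0,0,-0.002],[0,0,-0.002],[0,0,0],[0,0,0],[0,0,0],[0,0,0],[0,0,0],[0,0,0]],"twist":[0,0,0,0,0,0,0,0,0,0]}'
python3 -c "
from h import *
goto(.551,.154,.136,0)"
```

```text
t: 19.9
ee_pos: [0.5521, 0.1551, 0.1565]
tool_rot: [0.706, 0.708, -0.0, -0.0]
ft_force: [4.5, 1.5, -19.8]
opening: 0.279
gripper_force: 45.0
t 19.9 pos [0.5521 0.1551 0.1565] yaw 0.17 dp share [-0.0046 -0.0044  0.0819] twist share 0.0009 ft [  4.5   1.5 -19.8] grip 45.0 0.279 tz [-0. -0. -1.]
```

The gate is bearing about 17 N on the bar, so the pull is proven. Now I lower until the crown rests.

```bash
python3 -m creep '{"dp":[[0,0,-0],[0,0,0.008],[0,-0.001,0.012],[0,-0.001,0.012],[0,0,0.012],[0,0,0.012],[0,0,0.012],[0,0,0.012],[0,0,0.01],[0,0,0]],"twist":[0,0,0,0,0,0,0,0,0,0]}'
python3 -c "
from h import *
goto(.551,.154,.1325,0)"
```

```text
t: 21.15
ee_pos: [0.5518, 0.1552, 0.1345]
tool_rot: [0.706, 0.708, -0.0, -0.0]
ft_force: [0.3, -0.5, -2.8]
opening: 0.283
gripper_force: 45.0
t 21.15 pos [0.5518 0.1552 0.1345] yaw 0.17 dp share [-0.0047 -0.0031  0.0079] twist share 0.0009 ft [ 0.3 -0.5 -2.8] grip 45.0 0.283 tz [-0. -0. -1.]
```

```bash
python3 -m creep '{"dp":[[0,0,0.002],[0,0,0.002],[0,0,0.002],[0,0,0],[0,0,0],[0,0,0],[0,0,0],[0,0,0],[0,0,0],[0,0,0]],"twist":[0,0,0,0,0,0,0,0,0,0]}'
python3 -c "
from h import *
goto(.551,.154,.1325,0)"
```

```text
t: 22.4
ee_pos: [0.5519, 0.1552, 0.1332]
tool_rot: [0.706, 0.708, -0.0, 0.0]
ft_force: [1.3, -0.9, -2.4]
opening: 0.286
gripper_force: 45.0
t 22.4 pos [0.5519 0.1552 0.1332] yaw 0.17 dp share [-0.0048 -0.0034  0.0027] twist share 0.0009 ft [ 1.3 -0.9 -2.4] grip 45.0 0.286 tz [-0. -0. -1.]
```

```bash
python3 -m creep '{"dp":[[0,0,0.002],[0,0,0.002],[0,0,0.001],[0,0,0],[0,0,0],[0,0,0],[0,0,0],[0,0,0],[0,0,0],[0,0,0]],"twist":[0,0,0,0,0,0,0,0,0,0]}'
python3 -c "
from h import *
goto(.551,.154,.1325,0)"
```

```text
t: 23.65
ee_pos: [0.5519, 0.1552, 0.132]
tool_rot: [0.706, 0.708, 0.0, 0.0]
ft_force: [-0.5, 0.2, 0.4]
opening: 0.284
gripper_force: 45.0
t 23.65 pos [0.5519 0.1552 0.132 ] yaw 0.17 dp share [-0.0049 -0.0036 -0.0021] twist share 0.001 ft [-0.5  0.2  0.4] grip 45.0 0.284 tz [ 0.  0. -1.]
```

The crown now carries the weight. I'll open partway.

```bash
python3 -m creep '{"dp":[[0,0,0],[0,0,0],[0,0,0],[0,0,0],[0,0,0],[0,0,0],[0,0,0],[0,0,0],[0,0,0],[0,0,0]],"twist":[0,0,0,0,0,0,0,0,0,0]}' 0.3 5
python3 -c "
from h import *
goto(.551,.154,.1325,0)
im,d=eyes.read_camera('side');cv2.imwrite('pics/m8.png',cv2.resize(im[110:220,260:380],(648,594),interpolation=cv2.INTER_CUBIC))"
```

```text
t: 24.9
ee_pos: [0.5519, 0.1552, 0.1319]
tool_rot: [0.706, 0.708, 0.0, -0.0]
ft_force: [-0.0, 0.2, 1.0]
opening: 0.699
gripper_force: 0.0
t 24.9 pos [0.5519 0.1552 0.1319] yaw 0.17 dp share [-0.0049 -0.0035 -0.0023] twist share 0.0009 ft [-0.   0.2  1. ] grip 0.0 0.699 tz [ 0.  0. -1.]
```

View pics/m8.png

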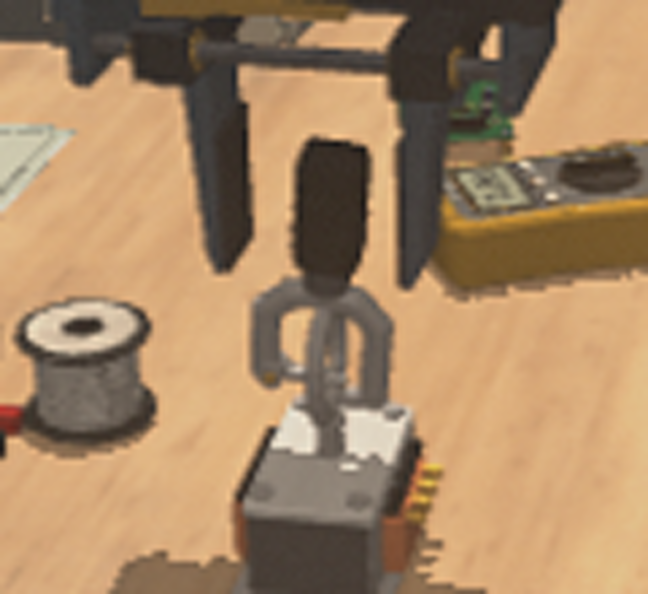

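The picture shows the grip hanging nearly upright, its handle at (333,210) clear of both fingers, and the gate shut at (290,375). I'll open fully and withdraw straight up.

```bash
python3 -m creep '{"dp":[[0,0,0],[0,0,0],[0,0,0],[0,0,0],[0,0,-0.05],[0,0,-0.1],[0,0,-0.1],[0,0,-0.1],[0,0,-0.1],[0,0,-0.05]],"twist":[0,0,0,0,0,0,0,0,0,0]}' 0
python3 -m creep '{"dp":[[0,0,0],[0,0,0],[0,0,0],[0,0,0],[0,0,0],[0,0,0],[0,0,0],[0,0,0],[0,0,0],[0,0,0]],"twist":[0,0,0,0,0,0,0,0,0,0]}'
python3 - <<'E'
from h import *
for k in range(2):
    im,d=eyes.read_camera('side')
    p=pts("side",d,np.ones_like(d,bool)); p=p[(p[:,0]>.49)&(p[:,0]<.61)&(p[:,1]>.09)&(p[:,1]<.22)]
    slices(p,np.array([.551,.154]),0,np.arange(.13,.19,.008))
cv2.imwrite('pics/m9.png',cv2.resize(im[110:220,260:380],(648,594),interpolation=cv2.INTER_CUBIC))
E
```

```text
t: 26.2
ee_pos: [0.5524, 0.1554, 0.259]
tool_rot: [0.706, 0.708, 0.001, 0.001]
ft_force: [-0.8, 0.1, 0.4]
opening: 1.002
gripper_force: 0.0
t: 27.45
ee_pos: [0.5519, 0.1552, 0.257]
tool_rot: [0.706, 0.708, 0.0, 0.0]
ft_force: [0.7, -0.7, -1.2]
opening: 1.004
gripper_force: 0.0
0.13 37 along [-14.8   8.1  -3.4] across [ 3.9 14.8  9.3]
0.138 49 along [-16.7   9.6  -3.6] across [-1.4 15.8  7.2]
0.146 45 along [-17.3   7.3  -5. ] across [-0.3 19.1  9.4]
0.154 50 along [-18.    6.6  -5.7] across [ 3.  17.9 10.5]
0.162 50 along [-18.9   6.4  -6.3] across [-2.4 18.6  8.1]
0.17 63 along [-19.2   5.9  -6.6] across [ 0.1 20.1 10.1]
0.178 42 along [-17.1   4.6  -6.2] across [-2.4 17.8  7.7]
0.13 34 along [-15.6   8.1  -3.7] across [ 6.2 15.2 10.7]
0.138 49 along [-16.6   9.8  -3.4] across [-3.1 17.   7. ]
0.146 48 along [-17.3   7.1  -5.1] across [ 0.8 18.5  9.7]
0.154 49 along [-18.4   7.   -5.7] across [ 6.4 18.1 12.3]
0.162 47 along [-19.    6.4  -6.3] across [-2.7 19.5  8.4]
0.17 66 along [-19.    6.1  -6.5] across [-2.1 19.5  8.7]
0.178 41 along [-16.3   4.9  -5.7] across [-1.8 17.7  7.9]
```

View pics/m9.png

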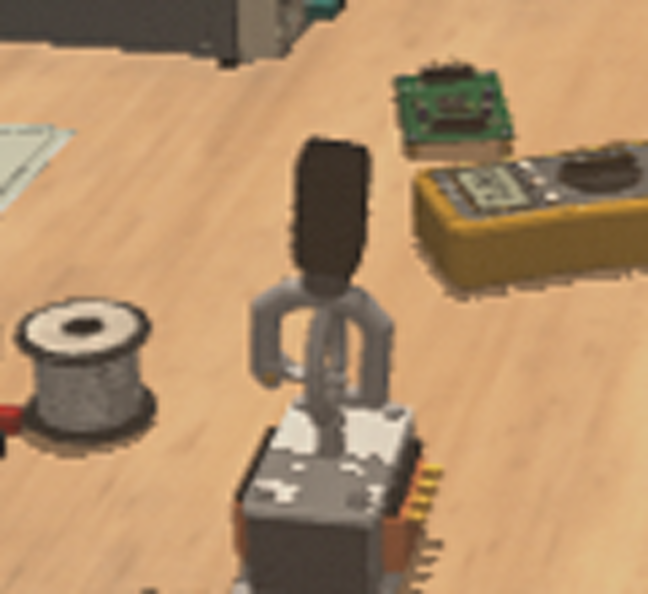

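The picture shows the grip hanging still, its handle at (333,210) leaning about 0.1 rad. The gate is shut below the bar, the handle centre is about 112 mm above the plate, and the gripper is clear. I'll hand the job in.

```bash
python3 -c "
from workcell import close_job
print(close_job())"
```

```text
the job is handed in; nothing more can be done
None
```

The grip is clipped on the eye bolt, was pull-tested at about 17 N, and now hangs released and nearly upright with its gate shut; I handed the job in at about 27.5 s, but the hand-in gave no verdict.

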